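# Set the ratchet of a terrine press to tighten and wind it down snug

### The job

The ratchet handle of the terrine press is still set to loosen: flip its red pawl lever over to tighten, then work the handle clockwise until the screw's foot bears snugly on the lid of the blue terrine, and let go of the handle. Feel for it: firm, about 12 N at the grip, but not forced, or the stoneware cracks. Leave the terrine where it stands and everything else on the table alone.

Things in the scene. Friction and masses are not known exactly. Their poses are not given: they have to be found in the camera images.
- press: bench screw press fixed to the table: dark steel base plate 200 (x) x 280 (y) x 12 mm, two 22 mm columns at y = +-112 mm, and a crossbeam along y (36 mm wide, top about 150 mm above the table) that carries the vertical screw. Origin under the plate's centre, on the screw's axis; z up. Only the ratchet handle, its grip and its lever stand higher than 165 mm.
- terrine: blue stoneware terrine, 98 x 160 mm (182 mm over its end lugs), 3 kg, loose on the base plate under the screw, closed by a flat steel lid with a raised pad 70 x 70 mm; the pad's top is 82 mm above the origin (under its centre). It cracks if the screw bears on it with more than 270 N.
- foot: round steel foot of the screw, 48 mm across; origin on the screw's axis at its underside. It starts 2.5 to 6 mm above the lid's pad, turns with the screw and goes down 3.2 mm per rad (20 mm a turn) turned clockwise seen from above; the handle goes down with it. How far it must go, and how much the parts give, cannot be measured well enough: the handle's pull tells.
- hub (a point): point on the screw's axis, 4 mm above the handle's hub plate (top of the small brass cap): the centre about which the handle swings. The dark ratchet wheel under the plate is 60 mm across and has 10 teeth (0.63 rad each).
- grip_mid (a point): middle of the handle's upright black grip, a free-turning cylinder of 24 mm diameter, 23 mm above and below this point, on the end of a flat steel bar 150 mm from the screw's axis; the bar's top lies 23.5 mm below this point. Nothing else is within 80 mm of the grip at its height. Good to pinch from above.
- lever_tip (a point): middle of the upright red fin at the free end of the pawl's thumb lever: 16 mm long, 8 mm wide, top 8 mm above and underside 10 mm below this point; the hub plate's top is 13.5 mm below it. The lever pivots on a vertical pin of the handle 50 mm from the screw's axis towards the grip and points back to the hub; this point is 34 mm from the pin.
- pawl (a joint): red pawl lever, rad, two detents. -0.45 loosen (start); +0.45 tighten; 0: in line with the handle. Seen from the hub looking out to the grip, the fin goes from the right to the left to tighten. About 2 N at the fin flips it; past the middle it snaps over, but rests near +0.2 if its nose meets a tooth, and drops in when the handle moves.
- handle (a joint): ratchet handle, rad, clockwise seen from above; 0: along the press's -x. Stays where left. Pawl at tighten: clockwise takes the screw along after at most a tooth of play, back it clicks freely. Pull across it at the grip: 1 N idle, 2 to 3 N with the screw running free, then rising within half a rad once the foot bears: 12 N is right (some 130 N on the lid), under 7 slack, over 18 too much.
- spare_terrine: white stoneware terrine with a wooden lid, 98 x 160 x 86 mm, standing to the left; origin under its centre. A bystander.
- tumbler: tall turquoise drinking tumbler with a side handle, diameter 86 mm, 195 mm high; origin under its centre. A bystander.
- red_board: red cutting board, 200 x 280 x 12 mm, lying to the right; origin under its centre. A bystander.
- steel_bowl: small steel bowl, diameter 110 mm, 50 mm high; origin under its centre. A bystander.
- palette_knife: spatula with a black handle lying to the left of the press; origin under its middle. A bystander.
- ring_cup: steel cup, diameter 70 mm, 75 mm high; origin under its centre. A bystander.

How it is judged:
By the outcome, as a careful person would: the job done as asked, in the order asked, and still so for the second after the job is handed in, with the robot touching nothing.
It also fails if it takes over 72 s, if anything falls off the work surface, if the arm or the gripper's body presses on something with over 40 N, if the wrist force passes 120 N, or if a joint passes its speed limit or range.

### The arm

A 7-joint arm with a two-finger parallel gripper is mounted at the origin on the work surface. World frame = base frame: x ahead of the robot, y to its left, z up, the work surface at z = 0. Lengths are in m, angles in degrees, forces in N, time in s.
With the tool pointing down it reaches from about 0.425 to 0.875 m from the base axis. Payload 4.7 kg.
Tool frame: the origin (TCP) lies midway between the tips of the shut fingers; the grasp point (between the pads) lies 19 mm behind it; z points along the fingers, y is the line along which they close (so a half turn about z gives the same grasp; the last joint's range is limited). The gripper opens to 87 mm and grips with 3 to 60 N. Pads are 19 mm wide; open, the fingers measure 117 mm over their backs; the gripper's body (75 mm by 190 mm) begins 51 mm behind the grasp point.
Start: joints at [68.073, 18.392, -4.016, 83.108, 1.295, 78.541, -3.26], TCP at [0.251, -0.6, 0.223] pointing down, gripper open.
Joint ranges: [-163.93, 163.93], [-17.29, 119.83], [-79.2, 71.16], [3.27, 140.29], [-89.18, 269.18], [5.43, 117.66], [-154.24, 154.24]. Speed limits (degrees/s): [147.25, 147.25, 180, 180, 180, 180, 180].

### API

Orientations are given as [roll, pitch, yaw] about the fixed x, y, z axes, in that order (R = Rz(yaw) Ry(pitch) Rx(roll)).
In Python, from cell import env, viewer, boxes_of, masks_of gives the robot as it stands. The module is installed in compiled form; this text tells all that it offers.
- The arm moves only by the tool apply_moves, never from a script. Its argument "moves" is a list of rows, each a list of 7 numbers: the shift along the tool's x, y, z scaled (see below), then the turn, a rotation vector about the tool's x, y, z scaled (see below), then the opening, from 0 (shut) to 1 (fully open). A call has 1 to 20 rows; each row is the pose to reach, as a shift and turn from the pose commanded when the call began, along the tool's axes at that moment; what a row does not reach only later rows make up. The controller multiplies each number of a shift by 0.2 m and each number of a turn by 1.5 rad. A row lasts 1/10 s, in which the tool goes at most 50 mm and 8.59 degrees, less where a joint would pass 70% of its speed; a pose out of reach is approached as far as the arm can. A call with a number of a shift or a turn outside -1 to 1 is refused whole. A call with a gripper value outside its range is refused whole. The fingers move at their own pace and stop on an object; "grip_force" is the grip in N (left out, the last holds). Time passes only in rows, so rows that repeat a pose let the fingers close. It gives the time, the measured TCP pose, the force, the opening and the grip force at its end, in the units of the state.
- env.get_obs(): the state, without advancing time (a new reading comes with each control period).
- viewer.read_camera(name): name is "side" or "top" or "wrist"; returns the picture (384x512x3 uint8, red, green, blue); there is no depth.
- viewer.get_calibration(name): a dict with "fov_y" (degrees; the focal length in pixels is half the picture's height over the tangent of half this angle, whatever the lens; pixels are square), "cx", "cy" (the principal point, pixels), "position" and "orientation" of the camera in the world. Camera axes: x right, y up, looking along -z (the intrinsics and any distortion apply to the point x, -y, -z); pixel columns grow to the right and rows downward; lengths in m; the calibration is good to about 2 mm. A picture is of the moment at which its call begins: read the wrist's pose just before it. get_calibration takes no time and is no camera call; for the wrist camera it gives the pose at the moment of the call.
- env.sign_off(): hands the job in; it is judged then, once.
Trained networks look in the newest picture that a camera, given by its name, has taken for a name from the list of things; names that differ only in an ending like _2 or _b are one class to them, and where a whole thing is asked for, a point or a joint stands for the part that bears it (a point fixed in the world has none). Each returns a list of dicts, best first, with "conf" (0 to 1); they miss things now and then, are a little off and sometimes report something else, mostly with a low value. They report only what shows in the picture. A call takes as long as a camera call.
- boxes_of(camera, target): "location" ([column, row] in pixels, amid what is visible of it).
- masks_of(camera, target): "pixels" (384x512 bool, what is visible of it) and "location" ([column, row] in pixels, amid what is visible of it).
The state is a dict: "time_s": time; "qpos": joint angles; "joint_velocities": joint speeds; "effort": joint torques, N m; "tool_pos": TCP position; "tool_rot": TCP orientation; "force": force on the tool from outside, world axes, zero at the start; "wrist_torque": the same for the moment, N m; "grip_width": finger opening in m; "grasp_force": force on a finger pad.
Only numpy, scipy, OpenCV 4.12 (cv2) and the standard library are available. Lean on these libraries where they do the work, as an engineer would, in place of code of your own. Each camera call takes 0.05 s, during which the arm holds its last target. There are 200 camera calls.

## Working session

There is one attempt and no reset: what is moved stays moved. The work goes in short steps, Python scripts to look and compute and a tool call to move; the robot and the scene stay as the last step left them, time stands still between calls to the robot, and variables do not carry over. Pictures are saved under pics/ and viewed, at most 10 in all, crops included, and the job is handed in when it is done.

Besides the shell and the picture viewer there is one more tool, called after ">>>" as name([rows], argument=value, ...), one row to a line, values as JSON. apply_moves: Moves the arm, as the interface text tells. Shifts and turns lie within -1 to 1; 1 stands for 0.2 m of shift or 1.5 rad of turn. Its arguments: {"type":"object","properties":{"moves":{"type":"array","items":{"type":"array","items":{"type":"number","minimum":-1,"maximum":1}}},"grip_force":{"type":"number"}},"required":["moves"]}

```bash
mkdir -p pics
cat > h.py <<'E'
import numpy as np, cv2
from scipy.spatial.transform import Rotation as R
from cell import env, viewer, boxes_of, masks_of
def calib(n):
    c=viewer.get_calibration(n); return c
def shot(n,f=None):
    im=viewer.read_camera(n)
    if f: cv2.imwrite('pics/'+f,im[:,:,::-1])
    return im
E
python3 - <<'E'
from h import *
o=env.get_obs(); print({k:np.round(v,3) for k,v in o.items()})
ims=[]
for n in ['side','top','wrist']:
    print(n,viewer.get_calibration(n)); shot(n,n+'0.png')
    for t in ['press','hub','grip_mid','lever_tip','foot','terrine','tumbler','spare_terrine','ring_cup','steel_bowl']:
        b=boxes_of(n,t); print(t,[(np.round(x['location']).tolist(),round(x['conf'],2)) for x in b[:2]])
E
```

```text
{'time_s': np.float64(0.0), 'qpos': array([68.073, 18.438, -4.018, 83.178,  1.296, 78.541, -3.26 ]), 'joint_velocities': array([ 0.045,  0.039, -0.029,  0.027, -0.074,  0.068, -0.062]), 'effort': array([-0.0000e+00, -4.9129e+01, -4.0400e-01, -3.1254e+01, -6.4000e-02,
        4.4000e-02,  0.0000e+00]), 'tool_pos': array([ 0.251, -0.599,  0.221]), 'tool_rot': array([-1.79888e+02,  6.00000e-03,  2.27400e+01]), 'force': array([-0.788,  0.311, -0.12 ]), 'wrist_torque': array([ 0.054, -0.057,  0.014]), 'grasp_force': np.float64(0.0), 'grip_width': np.float64(0.087)}
side {'fov_y': 52.86731789500683, 'cx': 255.9739603721488, 'cy': 189.31002875611134, 'position': array([0.05911309, 0.62688361, 1.04119334]), 'orientation': array([  42.51800345,   -0.43350993, -145.01291122])}
press [([236.0, 228.0], 0.63)]
hub [([251.0, 183.0], 0.63), ([276.0, 143.0], 0.26)]
grip_mid [([255.0, 182.0], 0.91), ([240.0, 226.0], 0.4)]
lever_tip [([245.0, 180.0], 0.61)]
foot [([239.0, 193.0], 0.42), ([117.0, 257.0], 0.28)]
terrine [([242.0, 207.0], 0.69), ([253.0, 188.0], 0.65)]
tumbler [([118.0, 259.0], 0.7), ([2
[... 494 characters left out ...]
, 0.82)]
lever_tip [([256.0, 188.0], 0.61), ([256.0, 192.0], 0.24)]
foot []
terrine [([258.0, 187.0], 0.81)]
tumbler [([149.0, 141.0], 0.57)]
spare_terrine [([132.0, 210.0], 0.77), ([384.0, 188.0], 0.73)]
ring_cup [([260.0, 187.0], 0.68), ([385.0, 188.0], 0.64)]
steel_bowl [([344.0, 166.0], 0.72), ([252.0, 191.0], 0.69)]
wrist {'fov_y': 71.59313304163717, 'cx': 258.91802426888825, 'cy': 192.92626439635066, 'position': array([ 0.32228441, -0.56934071,  0.38472356]), 'orientation': array([-1.64181655e+01,  5.51895613e-02, -6.72323218e+01])}
press [([220.0, 57.0], 0.58)]
hub []
grip_mid []
lever_tip [([218.0, 57.0], 0.62)]
foot []
terrine []
tumbler []
spare_terrine []
ring_cup []
steel_bowl []
```

Run:
```python
import cv2, numpy as np
s=cv2.imread('pics/side0.png');t=cv2.imread('pics/top0.png')
cv2.imwrite('pics/a.png',cv2.resize(s[90:360,80:380],None,fx=2.2,fy=2.2,interpolation=3)[:600])
cv2.imwrite('pics/b.png',cv2.resize(t[110:260,160:360],None,fx=4,fy=4,interpolation=3))
```

```text
(no output)
```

View pics/a.png

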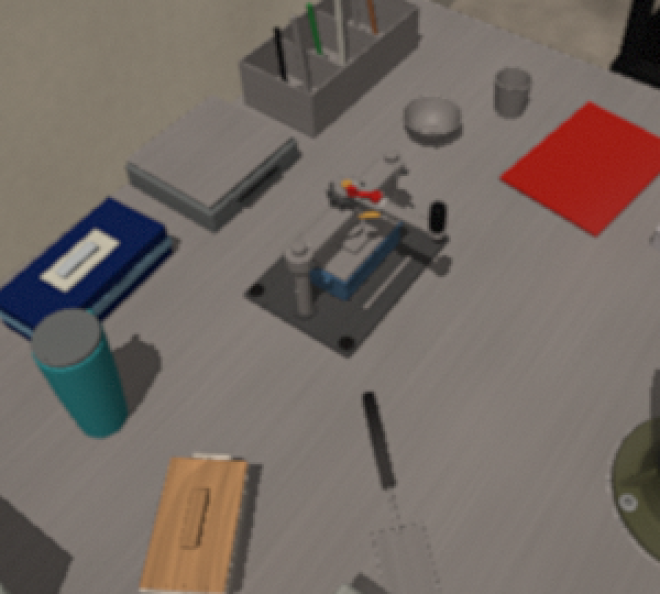

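View pics/b.png

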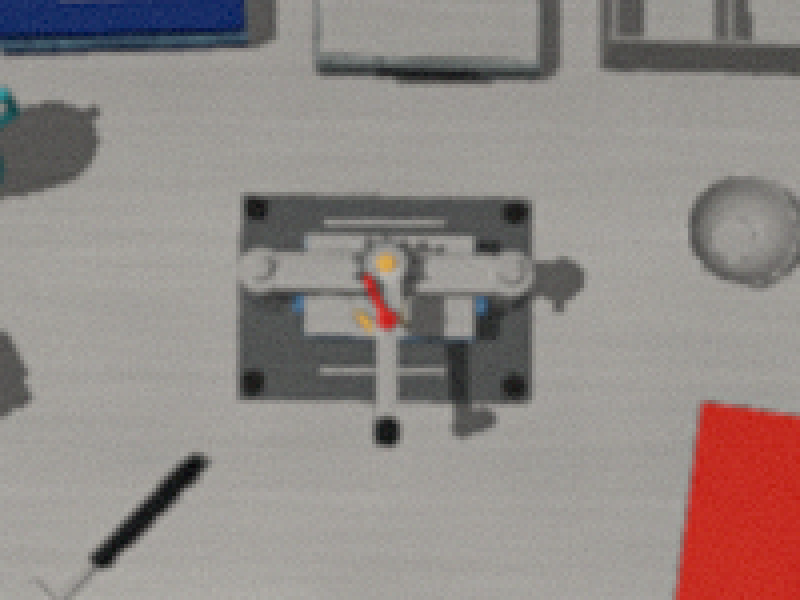

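The side view shows the handle pointing at the robot (-x), with the grip at about (279,189) and the cap at (237,173). In the top view the cap is at (256.5,176), the grip at (256.5,218), the fin at (252,181) on the +y side, which is loosen. I'll triangulate from these.

```bash
cat >> h.py <<'E'
def ray(n,uv,c=None):
    c=c or viewer.get_calibration(n); f=192/np.tan(np.radians(c['fov_y']/2))
    d=np.array([(uv[0]-c['cx'])/f,-(uv[1]-c['cy'])/f,-1.])
    d=R.from_euler('xyz',c['orientation'],degrees=True).apply(d); return np.array(c['position']),d/np.linalg.norm(d)
def tri(*rs):
    A=sum(np.eye(3)-np.outer(d,d) for p,d in rs); b=sum((np.eye(3)-np.outer(d,d))@p for p,d in rs)
    x=np.linalg.solve(A,b); return x,[np.linalg.norm(np.cross(x-p,d)) for p,d in rs]
def atz(r,z): return r[0]+r[1]*(z-r[0][2])/r[1][2]
def proj(n,X,c=None):
    c=c or viewer.get_calibration(n); f=192/np.tan(np.radians(c['fov_y']/2))
    q=R.from_euler('xyz',c['orientation'],degrees=True).inv().apply(np.array(X)-c['position'])
    return c['cx']-f*q[0]/q[2], c['cy']+f*q[1]/q[2]
E
python3 - <<'E'
from h import *
for nm,s,t in [('hub',(237.3,173.2),(256.5,175.8)),('grip',(279,188.4),(256.5,218)),('fin',(246,179),(252.2,180.5))]:
    x,e=tri(ray('side',s),ray('top',t)); print(nm,x.round(3),np.round(e,4), 'top@.18',atz(ray('top',t),.18).round(3))
# plate corners in top
for p in [(243,197),(531,200),(530,402),(240,400)]: print(atz(ray('top',(p[0]/4+160,p[1]/4+110)),.012).round(3))
print('tumbler',atz(ray('top',(149,141)),.1).round(3), atz(ray('side',(112,245)),.195).round(3))
E
```

```text
hub [ 0.59  -0.045  0.183] [0.0019 0.0019] top@.18 [ 0.589 -0.046  0.18 ]
grip [ 0.439 -0.048  0.205] [0.0015 0.0015] top@.18 [ 0.44  -0.049  0.18 ]
fin [ 0.563 -0.035  0.184] [0.0091 0.0091] top@.18 [ 0.572 -0.031  0.18 ]
[0.682 0.093 0.012]
[ 0.686 -0.187  0.012]
[ 0.489 -0.188  0.012]
[0.484 0.089 0.012]
tumbler [0.725 0.354 0.1  ] [0.693 0.368 0.195]
```

>>> apply_moves([
  [0,0,-0.2,0,0,0,0],
  [0.1,-0.1,-0.4,0,0,0,0],
  [0.3,-0.28,-0.4,0,0,0,0],
  [0.5,-0.47,-0.4,0,0,0,0],
  [0.74,-0.7,-0.4,0,0,0,0],
  [0.74,-0.7,-0.4,0,0,0,0],
])

```text
time_s: 2.25
tool_pos: [0.3363, -0.4087, 0.3033]
tool_rot: [180.0, -0.1, 23.0]
force: [1.3, -0.2, 0.0]
grip_width: 0.047
grasp_force: 0.0
```

>>> apply_moves([
  [0.2,-0.2,0,0,0,0,0],
  [0.4,-0.4,0,0,0,0,0],
  [0.6,-0.55,0,0,0,0,0],
  [0.74,-0.7,0,0,0,0,0],
  [0.74,-0.7,0,0,0,0,0],
])

```text
time_s: 2.75
tool_pos: [0.4192, -0.2195, 0.3034]
tool_rot: [-180.0, -0.1, 23.4]
force: [0.0, -0.6, -0.1]
grip_width: 0.0073
grasp_force: 0.0
```

>>> apply_moves([
  [0.2,-0.2,0,0,0,0.08,0],
  [0.4,-0.4,0,0,0,0.16,0],
  [0.6,-0.55,0,0,0,0.24,0],
  [0.74,-0.7,0,0,0,0.265,0],
  [0.74,-0.7,0,0,0,0.265,0],
  [0.74,-0.7,0,0,0,0.265,0],
])

```text
time_s: 3.35
tool_pos: [0.4987, -0.0388, 0.3026]
tool_rot: [-180.0, -0.0, 0.2]
force: [0.2, -0.6, -0.3]
grip_width: 0.0007
grasp_force: 0.0
```

Run:
```python
from h import *
o=env.get_obs(); print(o['tool_pos'],o['tool_rot'],o['qpos'].round(1),o['force'],o['time_s'])
c=viewer.get_calibration('wrist'); print(c)
shot('wrist','w1.png')
for t in ['hub','grip_mid','lever_tip']:
    for b in boxes_of('wrist',t)[:2]: 
        print(t,np.round(b['location']),b['conf'],[atz(ray('wrist',b['location'],c),z).round(4) for z in (.18,.19,.205)])
for X in [(.588,-.047,.18),(.439,-.047,.205)]: print(proj('wrist',X,c))
```

```text
[ 0.49871691 -0.03880546  0.30264004] [-1.79998026e+02 -8.08976927e-03  2.30289816e-01] [ 38.1  -0.3 -36.2  95.4  -0.2  84.8 -87.8] [ 0.1795463  -0.61238804 -0.33051874] 3.35
{'fov_y': 71.59313304163717, 'cx': 258.91802426888825, 'cy': 192.92626439635066, 'position': array([ 0.57582115, -0.03836139,  0.46478727]), 'orientation': array([-1.64320078e+01,  6.30117845e-02, -8.97381315e+01])}
hub [264. 135.] 0.76 [array([ 0.5554, -0.0433,  0.18  ]), array([ 0.5562, -0.0431,  0.19  ]), array([ 0.5572, -0.0428,  0.205 ])]
grip_mid [263. 136.] 0.76 [array([ 0.5543, -0.0424,  0.18  ]), array([ 0.5551, -0.0423,  0.19  ]), array([ 0.5562, -0.0421,  0.205 ])]
lever_tip [254. 147.] 0.72 [array([ 0.5426, -0.0329,  0.18  ]), array([ 0.5438, -0.0331,  0.19  ]), array([ 0.5455, -0.0334,  0.205 ])]
lever_tip [ 16. 167.] 0.4 [array([0.5198, 0.225 , 0.18  ]), array([0.5217, 0.2158, 0.19  ]), array([0.5247, 0.2019, 0.205 ])]
(np.float64(267.8097106554182), np.float64(101.90988810680255))
(np.float64(266.593250455828), np.float64(246.36779525902892))
```

View pics/w1.png

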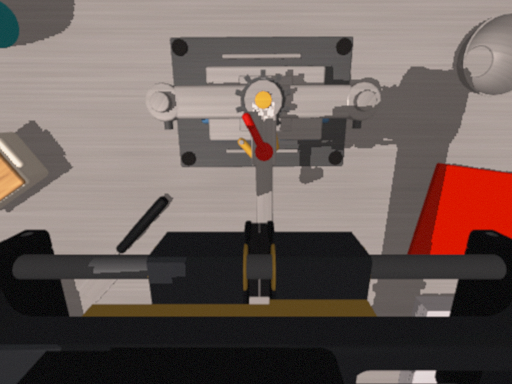

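The wrist view shows the cap at (263.5,100), the fin at (247,120) and the pin at (264,152). The fin leans to the image left (+y).

Run:
```python
from h import *
c=viewer.get_calibration('wrist'); w=lambda p:ray('wrist',p,c)
x,e=tri(w((263.5,100)),ray('side',(237.3,173.2)),ray('top',(256.5,175.8)));print('hub',x,np.round(e,4))
for nm,p in [('hub',(263.5,100)),('fin',(247,120)),('pin',(264,152))]:
    print(nm,[atz(w(p),z).round(4) for z in (.18,.185,.19,.195)])
m=masks_of('wrist','lever_tip')[0]; v,u=np.nonzero(m['pixels']); print(u.min(),u.max(),v.min(),v.max(),m['location'])
```

```text
hub [ 0.58992639 -0.04569661  0.18224044] [0.0021 0.0028 0.0013]
hub [array([ 0.5889, -0.0475,  0.18  ]), array([ 0.5887, -0.0474,  0.185 ]), array([ 0.5884, -0.0473,  0.19  ]), array([ 0.5882, -0.0472,  0.195 ])]
fin [array([ 0.5695, -0.0305,  0.18  ]), array([ 0.5696, -0.0307,  0.185 ]), array([ 0.5697, -0.0309,  0.19  ]), array([ 0.5698, -0.0312,  0.195 ])]
pin [array([ 0.5365, -0.0481,  0.18  ]), array([ 0.5372, -0.048 ,  0.185 ]), array([ 0.5379, -0.0479,  0.19  ]), array([ 0.5385, -0.0478,  0.195 ])]
237 277 113 160 [254.7, 146.3]
```

>>> apply_moves([
  [0.17,-0.2,0,0,0,0,0],
  [0.335,-0.22,0.1,0,0,0,0],
  [0.335,-0.22,0.3,0,0,0,0],
  [0.335,-0.22,0.45,0,0,0,0],
  [0.335,-0.22,0.565,0,0,0,0],
  [0.335,-0.22,0.565,0,0,0,0],
  [0.335,-0.22,0.565,0,0,0,0],
])

```text
time_s: 4.3
tool_pos: [0.5655, 0.0023, 0.19]
tool_rot: [180.0, 0.0, -0.1]
force: [0.0, -0.3, 0.2]
grip_width: 0.0006
grasp_force: 0.0
```

Run:
```python
from h import *
o=env.get_obs(); print(o['tool_pos'],o['tool_rot'],o['force'],o['time_s'])
im=shot('wrist','w2.png')
cv2.imwrite('pics/w2c.png',cv2.resize(im[100:384,100:400,::-1],None,fx=2,fy=2))
```

```text
[0.56546977 0.0023182  0.18997555] [ 1.79985837e+02  5.37400108e-03 -1.30780751e-01] [ 0.0477471  -0.33438605  0.24036974] 4.3
```

View pics/w2c.png

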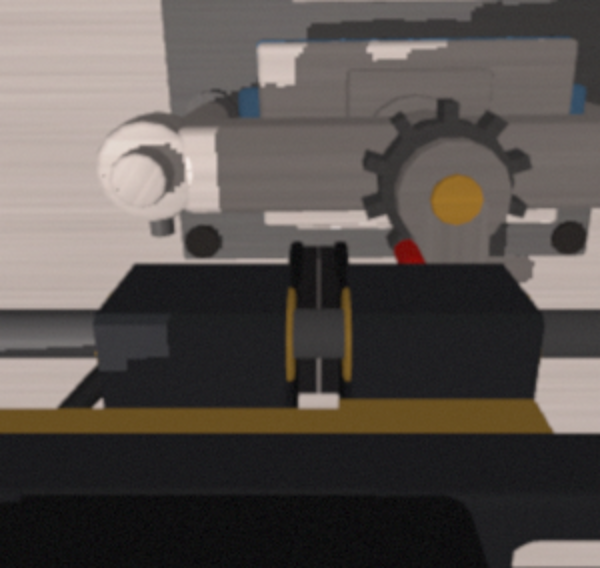

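The fin shows at crop (405,252), and the closed fingertips sit clear of it on its +y side. I'll push toward -y now.

>>> apply_moves([
  [0,0.03,0,0,0,0,0],
  [0,0.06,0,0,0,0,0],
  [0,0.08,0,0,0,0,0],
  [0,0.1,0,0,0,0,0],
  [0,0.12,0,0,0,0,0],
])

```text
time_s: 4.85
tool_pos: [0.5656, -0.0205, 0.1899]
tool_rot: [-180.0, -0.0, -0.0]
force: [-0.0, 2.1, -1.2]
grip_width: 0.0007
grasp_force: 0.6
```

>>> apply_moves([
  [0,0.02,0,0,0,0,0],
  [0,0.04,0,0,0,0,0],
  [0,0.05,0,0,0,0,0],
])

```text
time_s: 5.15
tool_pos: [0.5651, -0.0317, 0.1893]
tool_rot: [180.0, 0.0, -0.1]
force: [-0.3, -0.3, 0.0]
grip_width: 0.0003
grasp_force: 0.1
```

>>> apply_moves([
  [0,0.02,0,0,0,0,0],
  [0,0.03,0,0,0,0,0],
  [0,0.03,0,0,0,0,0],
])

```text
time_s: 5.45
tool_pos: [0.5651, -0.0367, 0.1894]
tool_rot: [-180.0, 0.0, -0.1]
force: [0.0, -0.2, 0.2]
grip_width: 0.0007
grasp_force: 0.1
```

It resisted at about 2 N, then let go, so it snapped over. I'll lift away and look.

>>> apply_moves([
  [0,-0.08,0,0,0,0,0],
  [0,-0.08,-0.2,0,0,0,0],
  [-0.1,-0.03,-0.4,0,0,0,0],
  [-0.3,0,-0.5,0,0,0,0.2],
  [-0.5,0.02,-0.5,0,0,0,0.6],
  [-0.5,0.02,-0.5,0,0,0,0.6],
])

```text
time_s: 6.05
tool_pos: [0.4621, -0.0402, 0.2905]
tool_rot: [179.7, 0.0, -0.1]
force: [0.5, -0.1, -0.0]
grip_width: 0.0169
grasp_force: 0.0
```

Run:
```python
from h import *
o=env.get_obs(); print(o['tool_pos'],o['tool_rot'],o['force'],o['time_s'],o['qpos'].round(1))
im=shot('wrist','w3.png')
c=viewer.get_calibration('wrist')
for X in [(.589,-.047,.182),(.439,-.047,.2)]: print(proj('wrist',X,c))
im2=shot('top','t3.png')
A=cv2.resize(im[60:270,130:400],None,fx=2,fy=2,interpolation=3); B=cv2.resize(im2[165:225,235:275],None,fx=6,fy=6,interpolation=3)
H=max(A.shape[0],B.shape[0]); P=np.zeros((H,A.shape[1]+B.shape[1],3),np.uint8); P[:A.shape[0],:A.shape[1]]=A; P[:B.shape[0],A.shape[1]:]=B
cv2.imwrite('pics/w3c.png',P[:,:,::-1])
```

```text
[ 0.46206163 -0.04015624  0.29048489] [ 1.79731201e+02  7.88230104e-03 -1.07980634e-01] [ 0.49158636 -0.13485276 -0.02066364] 6.05 [ 41.5  -5.7 -36.8 100.9  -3.1  83.7 -84.9]
(np.float64(266.3700644023287), np.float64(60.63179407513729))
(np.float64(265.84635952719725), np.float64(219.18508431878035))
```

View pics/w3c.png

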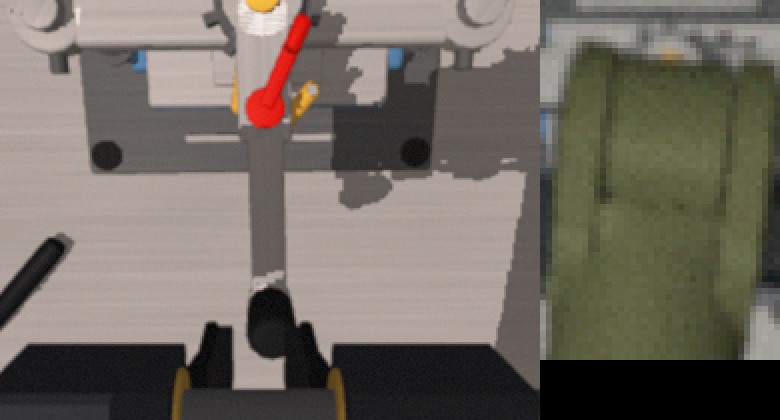

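The red fin now lies on the -y side (crop 298,35), so the pawl is at tighten. The grip shows between the fingers near (266,220), as predicted. I'll pinch it.

>>> apply_moves([
  [-0.12,0.035,0,0,0,0,0.8],
  [-0.12,0.035,0,0,0,0,0.8],
  [-0.12,0.035,0,0,0,0,0.8],
  [-0.12,0.035,0.2,0,0,0,0.8],
  [-0.12,0.035,0.4,0,0,0,0.8],
  [-0.12,0.035,0.52,0,0,0,0.8],
  [-0.12,0.035,0.52,0,0,0,0.8],
  [-0.12,0.035,0.52,0,0,0,0.8],
])

```text
time_s: 6.95
tool_pos: [0.4423, -0.0468, 0.1859]
tool_rot: [-179.9, 0.0, 0.0]
force: [0.8, -0.1, 0.0]
grip_width: 0.0695
grasp_force: 0.0
```

>>> apply_moves([
  [0,0,0,0,0,0,0.1],
  [0,0,0,0,0,0,0.1],
  [0,0,0,0,0,0,0.1],
  [0,0,0,0,0,0,0.1],
  [0,0,0,0,0,0,0.1],
  [0,0,0,0,0,0,0.1],
  [0,0,0,0,0,0,0.1],
  [0,0,0,0,0,0,0.1],
], grip_force=25)

```text
time_s: 7.75
tool_pos: [0.4413, -0.0474, 0.1855]
tool_rot: [-180.0, 0.0, -0.0]
force: [0.5, 0.5, 0.7]
grip_width: 0.0236
grasp_force: 25.0
```

>>> apply_moves([
  [0.001,-0.037,0,0,0,0.033,0.1],
  [0.004,-0.074,0,0,0,0.067,0.1],
  [0.008,-0.111,0.001,0,0,0.1,0.1],
  [0.015,-0.147,0.002,0,0,0.133,0.1],
  [0.023,-0.183,0.003,0,0,0.167,0.1],
  [0.033,-0.219,0.004,0,0,0.2,0.1],
  [0.033,-0.219,0.004,0,0,0.2,0.1],
])

```text
time_s: 8.45
tool_pos: [0.4464, -0.003, 0.1844]
tool_rot: [179.9, 0.2, -17.2]
force: [-7.2, 0.9, 3.4]
grip_width: 0.0233
grasp_force: 25.0
```

>>> apply_moves([
  [0.001,-0.037,0.001,0,0,0.033,0.1],
  [0.004,-0.074,0.002,0,0,0.067,0.1],
  [0.008,-0.111,0.003,0,0,0.1,0.1],
  [0.015,-0.147,0.004,0,0,0.133,0.1],
  [0.023,-0.183,0.005,0,0,0.167,0.1],
  [0.033,-0.219,0.006,0,0,0.2,0.1],
  [0.033,-0.219,0.006,0,0,0.2,0.1],
])

```text
time_s: 9.15
tool_pos: [0.465, 0.0386, 0.1831]
tool_rot: [179.9, 0.3, -34.3]
force: [-7.9, 3.8, 4.5]
grip_width: 0.0233
grasp_force: 25.0
```

```bash
cat >> h.py <<'E'
def st(hub=np.array([.589,-.047])):
    o=env.get_obs(); p=o['tool_pos'][:2]-hub; r=np.hypot(*p); u=p/r; t=np.array([u[1],-u[0]]) # t: clockwise
    yaw=o['tool_rot'][2]; 
    print('t',o['time_s'],'r',r.round(4),'theta',((np.pi-np.arctan2(u[1],u[0]))%(2*np.pi)).round(3),'yawth',np.radians(-yaw).round(3),'z',o['tool_pos'][2].round(4),'Fpull',-(o['force'][:2]@t).round(2),'Frad',(o['force'][:2]@u).round(2),'Fz',o['force'][2].round(2),'q7',o['qpos'].round(0),'w',o['grip_width'].round(4))
E
python3 -c "
from h import *
st()"
```

```text
Traceback (most recent call last):
  File "h.py", line 25, in st
    print('t',o['time_s'],'r',r.round(4),'theta',((np.pi-np.arctan2(u[1],u[0]))%(2*np.pi)).round(3),'yawth',np.radians(-yaw).round(3),'z',o['tool_pos'][2].round(4),'Fpull',-(o['force'][:2]@t).round(2),'Frad',(o['force'][:2]@u).round(2),'Fz',o['force'][2].round(2),'q7',o['qpos'].round(0),'w',o['grip_width'].round(4))
                                                                                                                                                                                                                                                                                                    ^^^^^^^^^^^^^^^^^^^^^
AttributeError: 'float' object has no attribute 'round'
```

```bash
cat > h2.py <<'E'
from h import *
import json, sys
from scipy.optimize import least_squares
HUB=np.array([.5905,-.0425]); RAD=.150
def st(hub=HUB):
    o=env.get_obs(); p=o['tool_pos'][:2]-hub; r=np.hypot(*p); u=p/r; t=np.array([u[1],-u[0]])
    f=o['force']; th=(np.pi-np.arctan2(u[1],u[0]))%(2*np.pi)
    print('t %.2f r %.4f th %.3f yawth %.3f z %.4f pull %.2f rad %.2f Fz %.2f'%(o['time_s'],r,th,np.radians(-o['tool_rot'][2]),o['tool_pos'][2],-f[:2]@t,f[:2]@u,f[2]),o['qpos'].round(0),o['wrist_torque'].round(2))
def rows(cmd,ths,dz,hub=HUB,rad=RAD):
    """cmd=(x,y,yawth) commanded now; handle angles ths; dz per row list"""
    x,y,yw=cmd; tx=np.array([np.cos(-yw),np.sin(-yw)]); ty=np.array([np.sin(-yw),-np.cos(-yw)])
    out=[]
    for th,d in zip(ths,dz):
        p=hub+rad*np.array([-np.cos(th),np.sin(th)]); v=p-[x,y]
        out.append([round(float(v@tx)/.2,3),round(float(v@ty)/.2,3),round(d/.2,4),0,0,round((th-yw)/1.5,3),.1])
    print(json.dumps(out)); print('cmd after',p.round(4),th)
E
python3 - <<'E'
from h2 import *
st(); P=np.array([[.4413,-.0474],[.4464,-.003],[.465,.0386]])
for Rr in (.148,.15,.152):
    s=least_squares(lambda h:np.hypot(*(P-h).T)-Rr,[.589,-.047]); print(Rr,s.x.round(4),s.fun.round(5))
ths=np.append(np.arange(.63,.96,.05),.93); rows((.4668,.0366,.6),ths,[.0032*(t-.6) for t in ths])
E
```

```text
t 9.15 r 0.1494 th 0.574 yawth 0.598 z 0.1831 pull 1.06 rad 8.72 Fz 4.54 [  38.   -1.  -45.  110.   -1.   71. -131.] [ 0.93  1.66 -0.01]
0.148 [ 0.5892 -0.0419] [ 0. -0.  0.]
0.15 [ 0.5912 -0.0424] [-3.e-05  6.e-05 -3.e-05]
0.152 [ 0.5932 -0.043 ] [-6.0e-05  1.2e-04 -6.0e-05]
[[-0.016, -0.045, 0.0005, 0, 0, 0.02, 0.1], [-0.014, -0.083, 0.0013, 0, 0, 0.053, 0.1], [-0.01, -0.12, 0.0021, 0, 0, 0.087, 0.1], [-0.004, -0.157, 0.0029, 0, 0, 0.12, 0.1], [0.004, -0.194, 0.0037, 0, 0, 0.153, 0.1], [0.013, -0.23, 0.0045, 0, 0, 0.187, 0.1], [0.024, -0.266, 0.0053, 0, 0, 0.22, 0.1], [0.024, -0.266, 0.0053, 0, 0, 0.22, 0.1]]
cmd after [0.5008 0.0777] 0.93
```

Joint 7 is nearing its limit. Because the grip turns freely, I'll unwind the tool's yaw while going on.

```bash
cat >> h2.py <<'E'
def rows2(cmd,ths,yws,dz,hub=HUB,rad=RAD):
    x,y,yw=cmd; tx=np.array([np.cos(-yw),np.sin(-yw)]); ty=np.array([np.sin(-yw),-np.cos(-yw)])
    out=[]
    for th,w,d in zip(ths,yws,dz):
        p=hub+rad*np.array([-np.cos(th),np.sin(th)]); v=p-[x,y]
        out.append([round(float(v@tx)/.2,3),round(float(v@ty)/.2,3),round(d/.2,3),0,0,round((w-yw)/1.5,3),.1])
    print(json.dumps(out)); print('cmd after',p.round(4),th,w)
E
python3 - <<'E'
from h2 import *
ths=np.append(np.arange(.63,.96,.05),.93); rows2((.4668,.0366,.6),ths,.6-1.2*(ths-.6),[.001*(t-.6) for t in ths])
E
```

```text
[[-0.016, -0.045, 0.0, 0, 0, -0.024, 0.1], [-0.014, -0.083, 0.0, 0, 0, -0.064, 0.1], [-0.01, -0.12, 0.001, 0, 0, -0.104, 0.1], [-0.004, -0.157, 0.001, 0, 0, -0.144, 0.1], [0.004, -0.194, 0.001, 0, 0, -0.184, 0.1], [0.013, -0.23, 0.001, 0, 0, -0.224, 0.1], [0.024, -0.266, 0.002, 0, 0, -0.264, 0.1], [0.024, -0.266, 0.002, 0, 0, -0.264, 0.1]]
cmd after [0.5008 0.0777] 0.93 0.2039999999999999
```

>>> apply_moves([
  [-0.016,-0.045,0.0,0,0,-0.024,0.1],
  [-0.014,-0.083,0.0,0,0,-0.064,0.1],
  [-0.01,-0.12,0.001,0,0,-0.104,0.1],
  [-0.004,-0.157,0.001,0,0,-0.144,0.1],
  [0.004,-0.194,0.001,0,0,-0.184,0.1],
  [0.013,-0.23,0.001,0,0,-0.224,0.1],
  [0.024,-0.266,0.002,0,0,-0.264,0.1],
  [0.024,-0.266,0.002,0,0,-0.264,0.1],
])

```text
time_s: 9.95
tool_pos: [0.5015, 0.0779, 0.183]
tool_rot: [-180.0, 0.0, -11.6]
force: [-1.1, 0.6, 0.6]
grip_width: 0.0231
grasp_force: 25.0
```

Run:
```python
from h2 import *
st()
ths=np.append(np.arange(.97,1.19,.04),1.17); rows2((.5008,.0777,.204),ths,.204-.8*(ths-.93),[.003*(t-.93) for t in ths])
```

```text
t 9.95 r 0.1497 th 0.934 yawth 0.203 z 0.1830 pull 0.53 rad 1.12 Fz 0.55 [  35.    6.  -49.  105.    4.   72. -117.] [-0.    0.41 -0.04]
[[0.02, -0.022, 0.001, 0, 0, -0.021, 0.1], [0.042, -0.043, 0.001, 0, 0, -0.043, 0.1], [0.064, -0.064, 0.002, 0, 0, -0.064, 0.1], [0.087, -0.083, 0.002, 0, 0, -0.085, 0.1], [0.11, -0.102, 0.003, 0, 0, -0.107, 0.1], [0.135, -0.119, 0.004, 0, 0, -0.128, 0.1], [0.135, -0.119, 0.004, 0, 0, -0.128, 0.1]]
cmd after [0.532  0.0956] 1.17 0.012000000000000066
```

>>> apply_moves([
  [0.02,-0.022,0.001,0,0,-0.021,0.1],
  [0.042,-0.043,0.001,0,0,-0.043,0.1],
  [0.064,-0.064,0.002,0,0,-0.064,0.1],
  [0.087,-0.083,0.002,0,0,-0.085,0.1],
  [0.11,-0.102,0.003,0,0,-0.107,0.1],
  [0.135,-0.119,0.004,0,0,-0.128,0.1],
])

```text
time_s: 10.55
tool_pos: [0.5328, 0.0961, 0.1824]
tool_rot: [-180.0, 0.0, -0.5]
force: [-4.6, 1.8, 3.1]
grip_width: 0.0231
grasp_force: 25.0
```

Run:
```python
from h2 import *
st()
ths=np.arange(1.21,1.42,.04); rows2((.532,.0956,.012),ths,.012-.0*(ths-.93),[.003*(t-1.17) for t in ths])
im=shot('top','t4.png'); im2=shot('side','s4.png'); im3=shot('wrist','w4.png')
P=np.zeros((480,800,3),np.uint8); P[:,:400]=cv2.resize(im2[130:250,190:290],(400,480),interpolation=3); P[:300,400:]=cv2.resize(im3[:384],(400,300)); P[300:,400:]=cv2.resize(im[150:240,200:400],(400,180),interpolation=3)
cv2.imwrite('pics/c4.png',P[:,:,::-1])
```

```text
t 10.55 r 0.1501 th 1.177 yawth 0.009 z 0.1824 pull 3.60 rad 3.42 Fz 3.14 [  32.   11.  -50.  100.    9.   72. -111.] [ 0.35  1.15 -0.01]
[[0.028, -0.012, 0.001, 0, 0, 0.0, 0.1], [0.056, -0.022, 0.001, 0, 0, 0.0, 0.1], [0.084, -0.031, 0.002, 0, 0, 0.0, 0.1], [0.113, -0.039, 0.002, 0, 0, 0.0, 0.1], [0.142, -0.046, 0.003, 0, 0, 0.0, 0.1], [0.172, -0.052, 0.004, 0, 0, 0.0, 0.1]]
cmd after [0.5665 0.1056] 1.4100000000000001 0.012
```

View pics/c4.png

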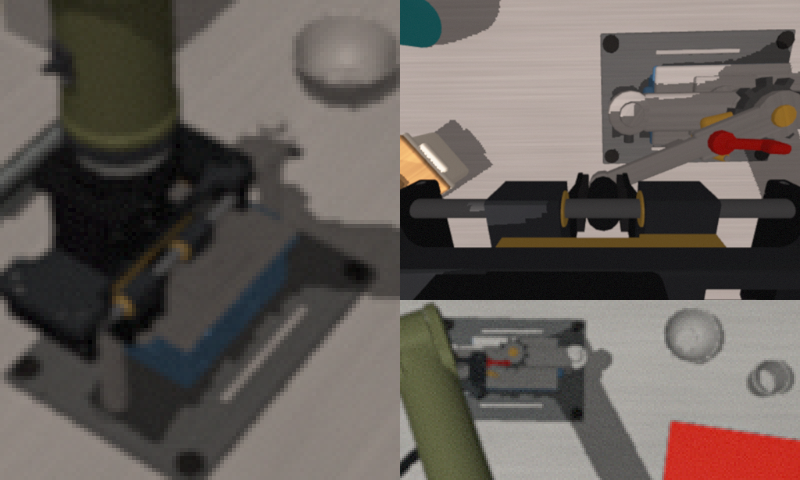

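The handle is following, with the lever on its tighten side. Pull is now about 3.6 N. I'll go on in smaller steps.

>>> apply_moves([
  [0.028,-0.012,0.001,0,0,0.0,0.1],
  [0.056,-0.022,0.002,0,0,0.0,0.1],
  [0.084,-0.031,0.003,0,0,0.0,0.1],
  [0.113,-0.039,0.004,0,0,0,0.1],
])

```text
time_s: 11.1
tool_pos: [0.5543, 0.1035, 0.1816]
tool_rot: [-180.0, 0.1, -0.7]
force: [-6.0, 3.5, 4.5]
grip_width: 0.0232
grasp_force: 25.0
```

Run:
```python
from h2 import *
st()
c=HUB+RAD*np.array([-np.cos(1.33),np.sin(1.33)])
ths=np.arange(1.36,1.54,.03); rows2((*c,.012),ths,0*ths+.012,[.004*(t-1.33) for t in ths])
```

```text
t 11.10 r 0.1504 th 1.328 yawth 0.012 z 0.1816 pull 4.99 rad 4.81 Fz 4.54 [  30.   15.  -50.   97.   12.   73. -113.] [0.37 1.55 0.01]
[[0.022, -0.005, 0.001, 0, 0, 0.0, 0.1], [0.044, -0.01, 0.001, 0, 0, 0.0, 0.1], [0.066, -0.014, 0.002, 0, 0, 0.0, 0.1], [0.088, -0.017, 0.002, 0, 0, 0.0, 0.1], [0.111, -0.02, 0.003, 0, 0, 0.0, 0.1], [0.133, -0.022, 0.004, 0, 0, 0.0, 0.1]]
cmd after [0.5814 0.1072] 1.5100000000000002 0.012
```

>>> apply_moves([
  [0.022,-0.008,0,0,0,0.0,0.1],
  [0.044,-0.015,0,0,0,0.0,0.1],
  [0.066,-0.02,0,0,0,0.0,0.1],
  [0.088,-0.024,0,0,0,0.0,0.1],
])

```text
time_s: 11.5
tool_pos: [0.5712, 0.1069, 0.1813]
tool_rot: [179.9, 0.2, -0.7]
force: [-8.3, 1.5, 5.8]
grip_width: 0.0232
grasp_force: 25.0
```

Run:
```python
from h2 import *
st()
c=HUB+.1513*np.array([-np.cos(1.45),np.sin(1.45)])
ths=np.arange(1.48,1.66,.03); rows2((*c,.012),ths,0*ths+.012,[.002*(t-1.45) for t in ths],rad=.152)
```

```text
t 11.50 r 0.1507 th 1.442 yawth 0.013 z 0.1813 pull 8.05 rad 2.56 Fz 5.83 [  28.   18.  -49.   95.   14.   74. -114.] [-0.16  2.03 -0.  ]
[[0.022, -0.006, 0.0, 0, 0, 0.0, 0.1], [0.045, -0.008, 0.001, 0, 0, 0.0, 0.1], [0.068, -0.009, 0.001, 0, 0, 0.0, 0.1], [0.09, -0.01, 0.001, 0, 0, 0.0, 0.1], [0.113, -0.01, 0.002, 0, 0, 0.0, 0.1], [0.136, -0.009, 0.002, 0, 0, 0.0, 0.1]]
cmd after [0.5995 0.1092] 1.6300000000000001 0.012
```

>>> apply_moves([
  [0,0,0,0,0,0,0.1],
  [0,0,0,0,0,0,0.1],
  [0,0,0,0,0,0,0.1],
])

```text
time_s: 11.8
tool_pos: [0.5716, 0.1069, 0.1814]
tool_rot: [179.9, 0.2, -0.7]
force: [-7.2, 2.4, 4.7]
grip_width: 0.0232
grasp_force: 25.0
```

>>> apply_moves([
  [0.015,-0.004,-0.002,0,0,0,0.1],
  [0.03,-0.006,-0.004,0,0,0,0.1],
  [0.03,-0.006,-0.004,0,0,0,0.1],
])

```text
time_s: 12.1
tool_pos: [0.5772, 0.1075, 0.1817]
tool_rot: [179.9, 0.3, -0.8]
force: [-8.1, 1.7, 2.5]
grip_width: 0.0233
grasp_force: 25.0
```

```bash
python3 -c "
from h2 import *
st()"
```

```text
t 12.10 r 0.1506 th 1.482 yawth 0.013 z 0.1817 pull 7.96 rad 2.46 Fz 2.49 [  27.   18.  -49.   94.   14.   74. -115.] [-0.15  1.73 -0.  ]
```

>>> apply_moves([
  [0.015,-0.001,0,0,0,0,0.1],
  [0.03,-0.002,0,0,0,0,0.1],
  [0.045,-0.003,0,0,0,0,0.1],
  [0.06,-0.003,0,0,0,0,0.1],
  [0.06,-0.003,0,0,0,0,0.1],
  [0.06,-0.003,0,0,0,0,0.1],
])

```text
time_s: 12.7
tool_pos: [0.5887, 0.1082, 0.1816]
tool_rot: [179.9, 0.3, -0.7]
force: [-9.4, -0.1, 3.1]
grip_width: 0.0233
grasp_force: 25.0
```

```bash
python3 -c "
from h2 import *
st()"
```

```text
t 12.70 r 0.1507 th 1.559 yawth 0.013 z 0.1816 pull 9.42 rad -0.04 Fz 3.07 [  26.   20.  -48.   92.   15.   75. -115.] [-0.07  1.95 -0.02]
```

>>> apply_moves([
  [0.015,0,0,0,0,0,0.1],
  [0.03,0,0.001,0,0,0,0.1],
  [0.045,0.001,0.001,0,0,0,0.1],
  [0.06,0.002,0.001,0,0,0,0.1],
  [0.06,0.002,0.001,0,0,0,0.1],
  [0.06,0.002,0.001,0,0,0,0.1],
])

```text
time_s: 13.3
tool_pos: [0.6003, 0.108, 0.1814]
tool_rot: [179.9, 0.3, -0.7]
force: [-9.0, 0.9, 4.1]
grip_width: 0.0234
grasp_force: 25.0
```

```bash
python3 -c "
from h2 import *
st()"
```

```text
t 13.30 r 0.1508 th 1.636 yawth 0.012 z 0.1814 pull 9.09 rad 0.33 Fz 4.14 [  26.   21.  -48.   91.   16.   75. -115.] [-0.04  2.16 -0.03]
```

```bash
cat >> h2.py <<'E'
def avg(n=6):
    F=[];T=[]
    for _ in range(n):
        viewer.read_camera('top'); o=env.get_obs(); F.append(o['force']); T.append(o['wrist_torque'])
    print('F',np.mean(F,0).round(2),'sd',np.std(F,0).round(2),'T',np.mean(T,0).round(2),'pos',o['tool_pos'].round(4),o['time_s'])
E
python3 -c "
from h2 import *
avg()"
```

```text
F [-9.21  1.59  3.93] sd [0.43 0.39 0.55] T [0.   2.14 0.01] pos [0.6003 0.108  0.1814] 13.6
```

>>> apply_moves([
  [0.015,0.001,0,0,0,0,0.1],
  [0.03,0.003,0,0,0,0,0.1],
  [0.045,0.005,0,0,0,0,0.1],
  [0.06,0.008,0,0,0,0,0.1],
])

```text
time_s: 14.0
tool_pos: [0.6109, 0.1071, 0.1812]
tool_rot: [179.9, 0.5, -0.7]
force: [-12.7, 2.4, 4.8]
grip_width: 0.0232
grasp_force: 25.0
```

```bash
python3 -c "
from h2 import *
st();avg(6);st()"
```

```text
t 14.00 r 0.1510 th 1.707 yawth 0.011 z 0.1812 pull 12.93 rad 0.69 Fz 4.83 [  25.   23.  -47.   89.   17.   76. -115.] [ 0.24  2.93 -0.05]
F [-12.29   2.31   4.48] sd [0.64 0.54 0.24] T [ 0.11  2.7  -0.01] pos [0.6111 0.1071 0.1812] 14.3
t 14.30 r 0.1510 th 1.708 yawth 0.012 z 0.1812 pull 11.76 rad 1.16 Fz 3.99 [  25.   23.  -47.   89.   17.   76. -115.] [0.1  2.65 0.03]
```

The pull averages about 12.4 N, so it is snug. I'll take the arm's spring load off, open, and lift away.

>>> apply_moves([
  [-0.01,0,-0.004,0,0,0,0.1],
  [-0.018,-0.003,-0.006,0,0,0,0.1],
  [-0.018,-0.003,-0.006,0,0,0,0.3],
  [-0.018,-0.003,-0.006,0,0,0,0.6],
  [-0.018,-0.003,-0.006,0,0,0,0.7],
  [-0.018,-0.003,-0.006,0,0,0,0.7],
  [-0.018,-0.003,-0.006,0,0,0,0.7],
  [-0.018,-0.003,-0.006,0,0,0,0.7],
  [-0.018,-0.003,-0.006,0,0,0,0.7],
])

```text
time_s: 15.2
tool_pos: [0.6115, 0.1071, 0.1834]
tool_rot: [180.0, -0.0, -0.7]
force: [0.4, -0.0, 0.1]
grip_width: 0.0594
grasp_force: 0.0
```

>>> apply_moves([
  [-0.018,0,-0.1,0,0,0,0.7],
  [-0.018,0,-0.3,0,0,0,0.7],
  [-0.018,0,-0.5,0,0,0,0.7],
  [-0.3,0,-0.6,0,0,0,0.7],
  [-0.6,0,-0.7,0,0,0,0.7],
  [-0.6,0,-0.7,0,0,0,0.7],
])

```text
time_s: 15.8
tool_pos: [0.4891, 0.1104, 0.3247]
tool_rot: [179.9, -0.1, -0.6]
force: [-0.3, -0.5, 0.1]
grip_width: 0.0608
grasp_force: 0.0
```

Run:
```python
from h2 import *
st(); im3=shot('wrist','w5.png'); im2=shot('side','s5.png')
P=np.zeros((384,800,3),np.uint8); P[:,:512]=im3; P[:360,512:]=cv2.resize(im2[130:250,190:286],(288,360),interpolation=3)
cv2.imwrite('pics/c5.png',P[:,:,::-1])
```

```text
t 15.80 r 0.1835 th 0.985 yawth 0.010 z 0.3247 pull 0.53 rad -0.21 Fz 0.09 [  36.    0.  -51.   93.    0.   87. -106.] [ 0.02  0.01 -0.02]
```

View pics/c5.png

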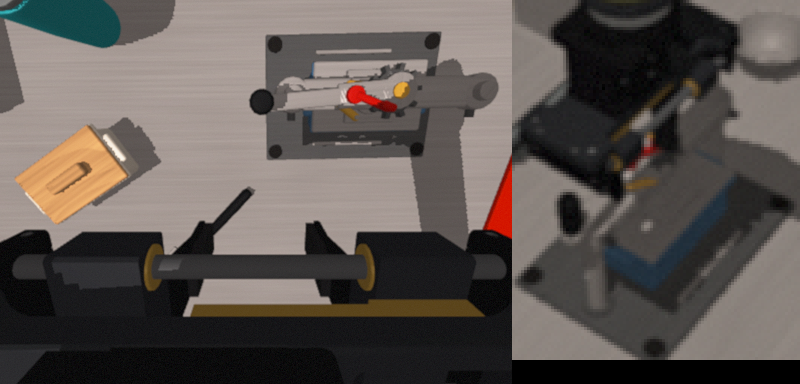

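The handle stayed put with the grip at (262,101). The lever is on the tighten side at (380,103), the terrine is in place, and the gripper is clear. I'll hand in.

```bash
python3 -c "
from cell import env
print(env.sign_off())"
```

```text
the job is handed in; nothing more can be done
None
```

I flipped the pawl to tighten, worked the handle clockwise until the pull at the grip averaged about 12.4 N, let go with the gripper clear, and handed in at about 16 s; the hand-in gave no verdict.

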